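Reset the tripped breaker under the push-latch cover

TASK

One of the three breakers in the grey control box of the hot plates has tripped. Using only your fingertips, press the white push-latch cover at its ring mark so that it pops open, press the one breaker button that stands out fully in (do not press the other two), then swing the cover down and press it again until it latches shut. Pick nothing up and leave the things standing around where they are.

Things in the scene. Friction and masses are not known exactly. Their poses are not given: they have to be found in the camera images.
- breaker_box: Grey steel control box fixed to the bench, 124 mm deep (x) x 222 mm wide (y) x 78 mm high; origin at the centre of its underside, z up, -x is its front (toward the robot), +y its left. The white cover lies flush in its top from x = -50 to +40 mm and y = -99 to +27 mm; the rest of the top is a fixed deck.
- breaker_panel (a point): Middle of the floor of the well under the cover, at the foot of the middle breaker: 52 mm above the bench, 26 mm below the deck. Three breakers stand here in a row along the box's y, 40 mm apart. The well is 93 x 129 mm with upright walls. A black latch keeper (43 mm wide, 15 mm deep, 12 mm high) stands 28 mm in front of the middle breaker.
- cover (a joint): Cover hinge, rad: 0 = latched shut, flush; 2.1 = fully open, leaning back past upright. A damped spring always opens it (full swing about 2 s); only the push-push latch holds it shut. Pressed, it sinks to a firm stop at -0.072; press nearly to the stop, the latch lets go on release. To shut: swing it down, press nearly to the stop again, release: it rises to 0 and stays.
- cover_press (a point): Ring mark, 23 mm across, on the outer face of the cover, mid width, 74 mm from the hinge line, 16 mm from the free (front) edge: the place to press; about 2 N starts it down and it meets its stop 5 mm below flush. The cover is 90 mm from hinge to free edge, 126 mm wide, 4 mm thick.
- cover_hinge (a point): Middle of the cover's hinge line (rear edge), 76 mm above the bench; the line runs along the box's y axis. A latch tongue (24 mm wide, 24 mm long) hangs from the inner face of the cover, at mid width, 86 mm from the hinge line.
- reset_button (a joint): Travel of the tripped breaker's button, m: 0 = tripped, standing out; 0.008 = fully in (hard stop). Moves straight down with about 2 N of drag and stays where it is left.
- reset_button_top (a point): Centre of the top face of the tripped breaker's button: black cap 15 mm across on a red stem that shows only while tripped; 66.5 mm above the bench when tripped, 58.5 mm when in. It may be any of the three breakers.
- good_breaker_1: One of the two breakers that have not tripped, origin on the panel; its black button is in, top 6.5 mm above the panel, 15 mm across, steel collar 25 mm across, 40 mm from the next breaker. Not to be pressed.
- good_breaker_2: The other breaker that has not tripped; the same as good_breaker_1.
- timer: Beige dwell timer, 62 x 68 x 21 mm, loose on the left deck of the box; origin under its centre. Stays.
- marker: Marker pen, black and blue, 132 mm long, 15 mm thick, lying in front of the box; origin under its middle, length along its y. Stays.
- pliers: Long-nose pliers with red grips, 161 x 52 x 11 mm, lying to the left of the box; origin under the middle, length along y. Stays.
- ceramic_dish: Small white ceramic dish, 70 mm across, 19 mm high, to the right of the box; origin under its centre. Stays.
- bronze_block: Bronze test block, 61 x 85 x 10 mm, lying flat at the left of the bench; origin under its centre. Stays.
- cot_jar: White jar with an orange screw lid, 62 mm across, 66 mm high, at the left of the bench; origin under its centre. Stays.

How it is judged (in metres and radians):
On the way, in this order (a step that is already met when the one before it is completed fails the run):
1. the cover has been pressed and has popped open (past 1.2 rad) (value of joint cover above 1.2 rad), for 0.2 s.
2. the tripped breaker's button is pressed in (at least 6.5 of 8 mm) while the cover is open (value of joint reset_button above 0.0065 m and value of joint cover above 0.9 rad), for 0.1 s.
At the end, for the whole second after the job is handed in: The cover is latched shut (within 0.03 rad of flush) and at rest with nothing holding it down, the tripped breaker's button is in by at least 6.5 mm of its 8 mm, and every loose thing is within 25 mm of where it stood (value of joint cover between -0.03 and 0.03 rad and velocity of joint cover below 0.05 rad/s and value of joint reset_button above 0.0065 m and distance of each of timer, marker, pliers, ceramic_dish, bronze_block, cot_jar from where it was at the start of the episode below 0.025 m); the robot touches nothing.
It fails at once if a loose bystander was picked up or shifted by more than 25 mm (distance of any of timer, marker, pliers, ceramic_dish, bronze_block, cot_jar from where it was at the start of the episode above 0.025 m).
It fails at once if a breaker that had not tripped was pressed (more than 3 N) (contact force between anything else and good_breaker_1 above 3 N or contact force between anything else and good_breaker_2 above 3 N).
It also fails if it takes over 54 s, if anything falls off the work surface, if the arm or the gripper's body presses on something with over 40 N, if the wrist force passes 120 N, or if a joint passes its speed limit or range.

ROBOT

A 6-joint arm with a two-finger parallel gripper is mounted at the origin on a cart in front of the work surface, level with it; the furniture and walls round the work are solid. World frame = base frame: x ahead of the robot, y to its left, z up, the work surface at z = 0. Lengths are in m, angles in degrees, forces in N, time in s.
With the tool pointing down it reaches from about 0.35 to 0.875 m from the base axis. Payload 15.5 kg.
Tool frame: the origin (TCP) lies at the very end of the fingers, on their centre line; the grasp point (between the pads) lies 19 mm behind it; x points along the fingers, z is the direction in which the jaws open and shut, and the axes are right-handed (so a half turn about x gives the same grasp; the last joint's range is limited). The gripper opens to 85 mm and grips with 20 to 120 N. Pads are 22 mm wide; open, the fingers measure 114 mm over their backs; the gripper's body (76 mm by 85 mm) begins 54 mm behind the grasp point. The pads swing forward as they close: fully open they stand 13 mm farther back than shut.
Start: joints at [-76.633, 28.281, 77.091, -0, 74.628, -5.472], TCP at [0.202, -0.592, 0.231] pointing down, gripper open.
Joint ranges: [-166.48, 166.48], [-47.26, 123.95], [12.59, 153.08], [-70.14, 250.14], [6.76, 159.57], [-176.63, 176.63]. Speed limits (degrees/s): [108.29, 108.29, 147.25, 172.46, 172.46, 172.46].

INTERFACE

Orientations are given as a 3x3 rotation matrix whose columns are the frame's x, y, z axes.
In Python, from workcell import telemetry, cams, job, trace, landmark_of gives the robot as it stands.
- The arm moves only by the tool arm_command, never from a script. Its argument "increments" is a list of rows, each a list of 3 entries, a list of its own where there are three numbers: the closure, from 0 (fully open) to 1 (shut), then the shift along the world's x, y, z in m, then the turn about the world's z in rad. In form: [[grip, [dx, dy, dz], spin], ...]. A call has exactly 10 rows; each row shifts and turns the commanded pose from where the row before left it; what a row does not reach is not made up. A row lasts 1/12 s, in which the tool goes at most 41.7 mm and 7.16 degrees, less where a joint would pass 70% of its speed; a pose out of reach is approached as far as the arm can. A call with a gripper value outside its range is refused whole. The fingers move at their own pace and stop on an object; "newtons" is the grip in N (left out, the last holds). Time passes only in rows, so rows that do not move let the fingers close, or fill a call up. It gives the time, the measured TCP pose, the force and the opening at its end, in the units of the state.
- telemetry.sense(): the state, without advancing time (a new reading comes with each control period).
- cams.get_image(name): name is "scene" or "top" or "wrist"; returns the picture (480x640x3 uint8, blue, green, red); there is no depth.
- cams.camera_model(name): a dict with "fx", "fy", "cx", "cy" (pixels), "R" (3x3) and "t" (3): a world point X has camera coordinates R X + t; the wrist camera has in their place "mount" (4x4, takes a point from camera to tool coordinates, whose origin is the TCP and whose axes are the tool frame's). Camera axes: x right, y down, z forward; pixel columns grow to the right and rows downward; lengths in m; the calibration is good to about 2 mm. A picture is of the moment at which its call begins: read the wrist's pose just before it. camera_model takes no time and is no camera call.
- job.close_job(): hands the job in, once; it reports no verdict.
Trained networks look in the newest picture that a camera, given by its name, has taken for a name from the list of things; names that differ only in an ending like _2 or _b are one class to them, and where a whole thing is asked for, a point or a joint stands for the part that bears it (a point fixed in the world has none). Each returns a list of dicts, best first, with "confidence" (0 to 1); they miss things now and then, are a little off and sometimes report something else, mostly with a low value. They report only what shows in the picture. A call takes as long as a camera call.
- trace(target, camera): "pixels" (480x640 bool, what is visible of it).
- landmark_of(target, camera): "point" ([x, y, z] in m, in the coordinates of the camera as it stood for that picture, good to about 4 mm: a listed point, or the origin of a listed thing).
The state is a dict: "time": time; "joints": joint angles; "qd": joint speeds; "joint_torque": joint torques, N m; "tcp_pos": TCP position; "eef_rot": TCP orientation; "force": force on the tool from outside, world axes, zero at the start; "wrist_torque": the same for the moment, N m; "grip_width": opening from 0.0 (shut) to 1.0 (fully open).
Only numpy, scipy, OpenCV 4.12 (cv2) and the standard library are available. Lean on these libraries where they do the work, as an engineer would, in place of code of your own. Each camera call takes 0.05 s, during which the arm holds its last target.

## Working session

There is one attempt and no reset: what is moved stays moved. The work goes in short steps, Python scripts to look and compute and a tool call to move; the robot and the scene stay as the last step left them, time stands still between calls to the robot, and variables do not carry over. Pictures are saved under pics/ and viewed, and the job is handed in when it is done.

Besides the shell and the picture viewer there is one more tool, called in YAML: its name, and indented under it one key for each argument. arm_command: Moves the arm, as the interface text tells. Its arguments: {"type":"object","properties":{"increments":{"type":"array","items":{"type":"array"}},"newtons":{"type":"number"}},"required":["increments"]}

```bash
mkdir -p pics
cat > h.py <<'E'
import numpy as np, cv2
from workcell import telemetry, cams, job, trace, landmark_of
def world(p,name,s=None):
    m=cams.camera_model(name); p=np.array(p)
    if 'mount' in m:
        c=np.array(m['mount'])@np.r_[p,1]
        return np.array(s['eef_rot'])@c[:3]+np.array(s['tcp_pos'])
    return np.array(m['R']).T@(p-np.array(m['t']))
def ray(u,v,z,name):
    m=cams.camera_model(name);R=np.array(m['R']);t=np.array(m['t'])
    o=-R.T@t;d=R.T@np.array([(u-m['cx'])/m['fx'],(v-m['cy'])/m['fy'],1])
    return o+d*(z-o[2])/d[2]
E
python3 - <<'E'
from h import *
s=telemetry.sense();print(s)
for n in ['scene','top']:
    cv2.imwrite(f'pics/a_{n}.png',cams.get_image(n))
    for t in ['cover_press','cover_hinge','breaker_box','breaker_panel','timer','marker']:
        r=landmark_of(t,n)
        print(n,t,[(world(q['point'],n).round(4),round(q['confidence'],2)) for q in r[:2]])
E
```

```text
{'time': 0.0, 'joints': array([-7.66322645e+01,  2.83139891e+01,  7.71282885e+01, -5.75317010e-04,
        7.46295231e+01, -5.47215008e+00]), 'qd': array([-0.02971799, -0.06614316,  0.06881898,  0.01273029, -0.03474518,
        0.08458503]), 'joint_torque': array([-1.04605737e-03, -8.82158017e+01, -3.83872461e+01, -2.11277820e-04,
        9.95964016e-03,  9.57278894e-05]), 'tcp_pos': array([ 0.20173622, -0.59114889,  0.23070313]), 'eef_rot': array([[-2.99150025e-04,  9.46423846e-01,  3.22926950e-01],
       [ 1.21696716e-03,  3.22927070e-01, -9.46423070e-01],
       [-9.99999215e-01,  1.09869007e-04, -1.24837038e-03]]), 'force': array([ 0.506967  , -0.17042149,  0.17802764]), 'wrist_torque': array([-0.0379079 , -0.03018467, -0.00995841]), 'grip_width': 0.9983993247545403}
scene cover_press []
scene cover_hinge []
scene breaker_box []
scene breaker_panel [(array([ 0.4189,  0.3464, -0.0012]), 0.73)]
scene timer [(array([0.4499, 0.0146, 0.0813]), 0.79), (array([3.991e-01, 1.042e-01, 3.000e-04]), 0.29)]
scene marker []
top cover_press [(array([ 0.4305, -0.0898,  0.0769]), 0.56), (array([ 0.3546, -0.0467, -0.0023]), 0.47)]
top cover_hinge [(array([ 0.4984, -0.0807,  0.0725]), 0.82), (array([ 0.3877,  0.253 , -0.003 ]), 0.26)]
top breaker_box [(array([ 4.533e-01, -5.470e-02,  2.000e-04]), 0.7)]
top breaker_panel [(array([ 0.3907,  0.2563, -0.0041]), 0.55)]
top timer [(array([0.4472, 0.0157, 0.0751]), 0.82)]
top marker [(array([ 0.3556, -0.0508, -0.0031]), 0.64)]
```

View pics/a_top.png

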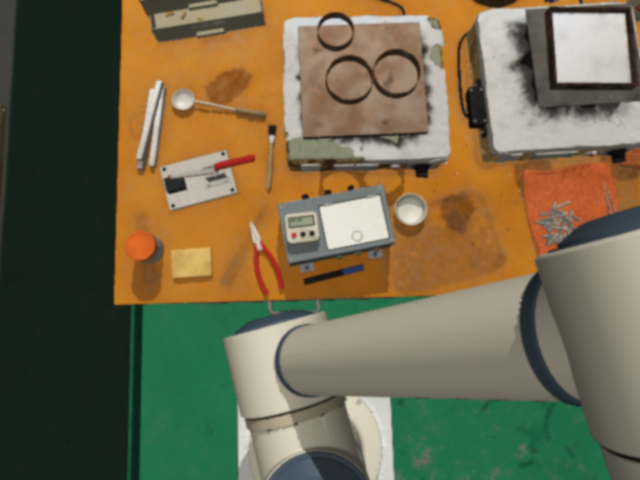

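View pics/a_scene.png

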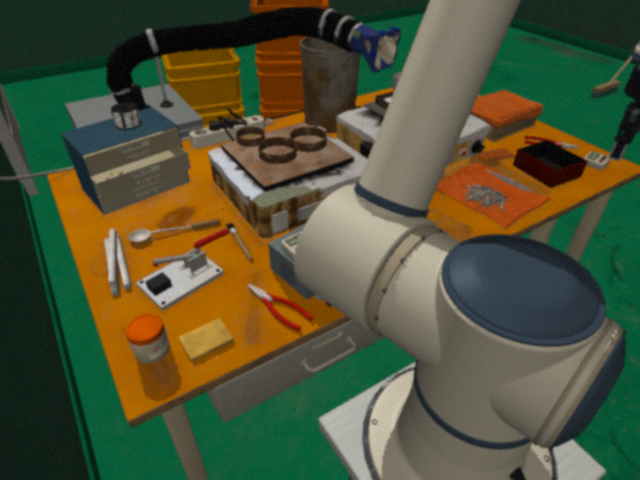

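The top picture shows the box around (337,224), turned slightly. The ring is at about (357,236) and the timer at (301,227), on the left deck. I'll zoom in to measure it.

Run:
```python
from h import *
im=cv2.imread('pics/a_top.png')
cv2.imwrite('pics/a_zoom.png',cv2.resize(im[170:290,260:420],None,fx=5,fy=5,interpolation=cv2.INTER_CUBIC))
for p in [(357,236),(319,206),(382,194),(389,237),(325,250)]: print(p,ray(*p,0.078,'top').round(4))
m=cams.camera_model('top');print(-np.array(m['R']).T@m['t'],m['fx'])
r=trace('cover','top')
for q in r[:2]:
    px=q['pixels'].astype(np.uint8);print(q['confidence'],px.sum())
    c=max(cv2.findContours(px,0,1)[0],key=cv2.contourArea)
    b=cv2.boxPoints(cv2.minAreaRect(c));print(b)
    W=np.array([ray(*p,0.078,'top')[:2] for p in c[:,0]]);
    R=cv2.minAreaRect((W*1000).astype(np.float32));print(R,cv2.boxPoints(R))
```

```text
(357, 236) [ 0.4263 -0.0941  0.078 ]
(319, 206) [ 0.49  -0.019  0.078]
(382, 194) [ 0.5118 -0.1487  0.078 ]
(389, 237) [ 0.4226 -0.1588  0.078 ]
(325, 250) [ 0.3995 -0.0286  0.078 ]
[0.27605961 0.00276536 1.10810611] 515.9247024779881
0.6 2659
[[318.53845 206.69232]
 [379.30768 194.53848]
 [388.      238.     ]
 [327.23077 250.15384]]
((454.3987731933594, -87.58930969238281), (90.81141662597656, 125.96159362792969), 9.332756042480469) [[ 399.3806    -32.805527]
 [ 419.80756  -157.09981 ]
 [ 509.41693  -142.3731  ]
 [ 488.99      -18.078812]]
0.56 799
[[395. 194.]
 [426. 194.]
 [426. 224.]
 [395. 224.]]
((479.2635498046875, -205.50221252441406), (63.77959060668945, 62.35686111450195), 88.53311157226562) [[ 447.279   -236.58342]
 [ 509.61542 -238.1797 ]
 [ 511.2481  -174.421  ]
 [ 448.91168 -172.82472]]
```

View pics/a_zoom.png

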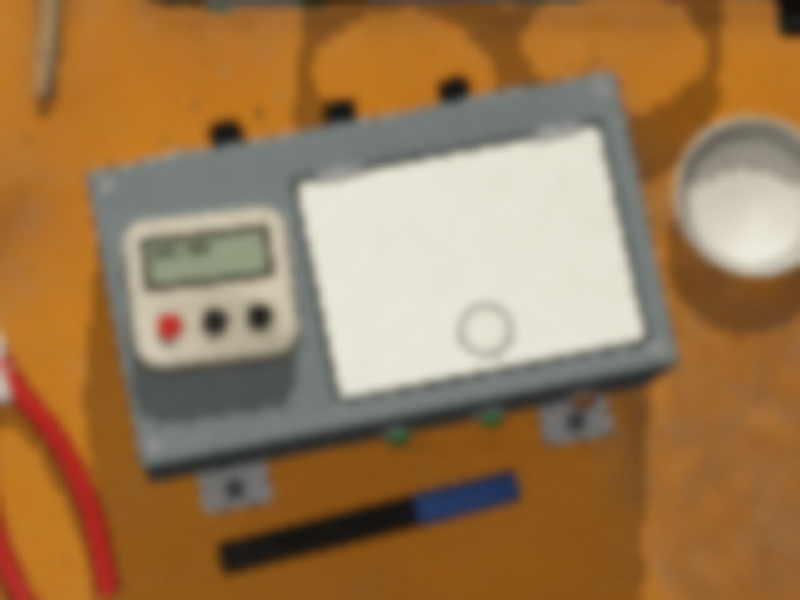

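The cover is centred at (0.454,-0.088), yaw about 9.4°, with the ring at about (0.426,-0.092). Next I'll move above it.

arm_command:
  increments:
    - [1,[0.014,0.033,0.003],-0.0164]
    - [1,[0.014,0.033,0.003],-0.0164]
    - [1,[0.014,0.033,0.003],-0.0164]
    - [1,[0.014,0.033,0.003],-0.0164]
    - [1,[0.014,0.033,0.003],-0.0164]
    - [1,[0.014,0.033,0.003],-0.0164]
    - [1,[0.014,0.033,0.003],-0.0164]
    - [1,[0.014,0.033,0.003],-0.0164]
    - [1,[0.014,0.033,0.003],-0.0164]
    - [1,[0.014,0.033,0.003],-0.0164]
  newtons: 40

```text
time: 1.58
tcp_pos: [0.3421, -0.2599, 0.2616]
eef_rot: [[0.0, 0.987, 0.163], [-0.0, 0.163, -0.987], [-1.0, 0.0, 0.0]]
force: [0.3, -0.1, -0.1]
grip_width: 0.002
```

arm_command:
  increments:
    - [1,[0.006,0.025,0],0]
    - [1,[0.006,0.025,0],0]
    - [1,[0.006,0.025,0],0]
    - [1,[0.006,0.025,0],0]
    - [1,[0.006,0.025,0],0]
    - [1,[0.006,0.025,0],0]
    - [1,[0.006,0.02,0],0]
    - [1,[0,0,0],0]
    - [1,[0,0,0],0]
    - [1,[0,0,0],0]

```text
time: 2.42
tcp_pos: [0.3838, -0.0918, 0.2614]
eef_rot: [[0.0, 0.986, 0.165], [-0.0, 0.165, -0.986], [-1.0, 0.0, 0.0]]
force: [0.1, 0.5, 0.3]
grip_width: -0.005
```

Run:
```python
from h import *
s=telemetry.sense();print(s['tcp_pos'])
cv2.imwrite('pics/b_wrist.png',cams.get_image('wrist'))
print(cams.camera_model('wrist'))
for t in ['cover_press','cover_hinge','breaker_box','breaker_panel','timer']:
    r=landmark_of(t,'wrist')
    print(t,[(world(q['point'],'wrist',s).round(4),round(q['confidence'],2)) for q in r[:2]])
cv2.imwrite('pics/b_scene.png',cams.get_image('scene'))
for t in ['cover_press','cover_hinge','breaker_box']:
    r=landmark_of(t,'scene')
    print(t,[(world(q['point'],'scene',s).round(4),round(q['confidence'],2)) for q in r[:2]])
```

```text
[ 0.38383168 -0.09182557  0.26136464]
{'fx': 360.74367127066927, 'fy': 360.74367127066927, 'cx': 326.9936564891185, 'cy': 232.9395289233414, 'mount': array([[-2.10724370e-04, -2.76299743e-01,  9.61071489e-01,
        -1.42322250e-01],
       [ 2.75935503e-04, -9.61071490e-01, -2.76299683e-01,
         7.02317159e-02],
       [ 9.99999940e-01,  2.06970668e-04,  2.78762093e-04,
         4.71295513e-04],
       [ 0.00000000e+00,  0.00000000e+00,  0.00000000e+00,
         1.00000000e+00]])}
cover_press [(array([ 0.4282, -0.0971,  0.0807]), 0.94)]
cover_hinge []
breaker_box [(array([ 0.4552, -0.0545, -0.0017]), 0.82)]
breaker_panel [(array([ 0.4431, -0.0931,  0.0484]), 0.76)]
timer [(array([0.447 , 0.0177, 0.0796]), 0.89)]
cover_press []
cover_hinge []
breaker_box []
```

View pics/b_wrist.png

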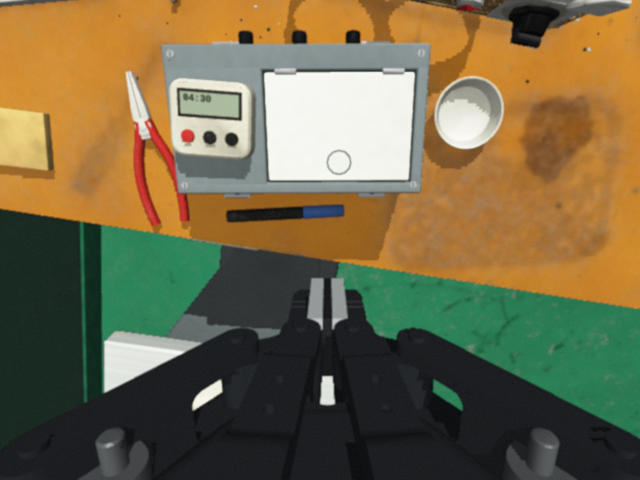

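View pics/b_scene.png

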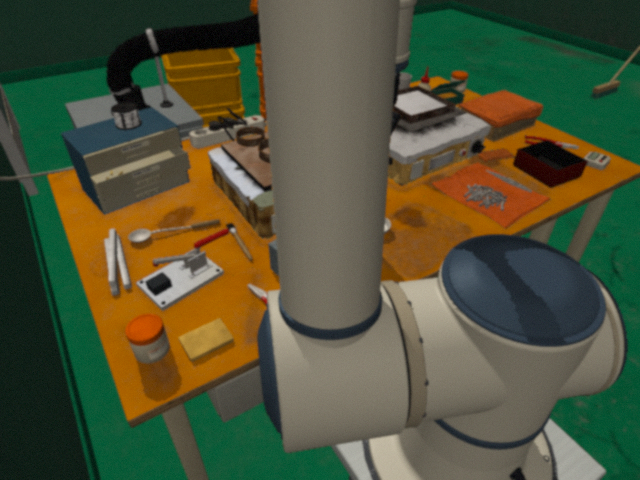

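The wrist view shows the box square to the tool, the ring at (339,161) and the cover corners at about (263,70), (416,70), (409,182), (267,181).

```bash
cat >> h.py <<'E'
def wray(u,v,z,s):
    m=cams.camera_model('wrist');M=np.array(m['mount']);R=np.array(s['eef_rot']);T=np.array(s['tcp_pos'])
    o=R@M[:3,3]+T; d=R@M[:3,:3]@np.array([(u-m['cx'])/m['fx'],(v-m['cy'])/m['fy'],1])
    return o+d*(z-o[2])/d[2]
E
python3 - <<'E'
from h import *
s=telemetry.sense()
for p in [(339,161.5),(264,70),(416,70),(409,182),(267,181),(163,44),(430,43),(421,192),(177,193)]: print(p,wray(*p,.078,s).round(4))
E
```

```text
(339, 161.5) [ 0.4277 -0.0957  0.078 ]
(264, 70) [ 0.4912 -0.0213  0.078 ]
(416, 70) [ 0.512  -0.1459  0.078 ]
(409, 182) [ 0.4201 -0.1612  0.078 ]
(267, 181) [ 0.4    -0.0347  0.078 ]
(163, 44) [0.4972 0.0623 0.078 ]
(430, 43) [ 0.5336 -0.1525  0.078 ]
(421, 192) [ 0.4131 -0.174   0.078 ]
(177, 193) [0.3758 0.0448 0.078 ]
```

arm_command:
  increments:
    - [1,[0.011,-0.001,-0.035],0]
    - [1,[0.011,-0.001,-0.035],0]
    - [1,[0.011,-0.001,-0.035],0]
    - [1,[0.01,0,-0.035],0]
    - [1,[0,0,-0.016],0]
    - [1,[0,0,-0.012],0]
    - [1,[0,0,-0.008],0]
    - [1,[0,0,-0.006],0]
    - [1,[0,0,0],0]
    - [1,[0,0,0],0]

```text
time: 3.75
tcp_pos: [0.427, -0.0946, 0.0797]
eef_rot: [[0.0, 0.986, 0.164], [-0.0, 0.164, -0.986], [-1.0, 0.0, 0.0]]
force: [-0.5, -0.2, 0.1]
grip_width: 0.001
```

arm_command:
  increments:
    - [1,[0,0,-0.001],0]
    - [1,[0,0,-0.001],0]
    - [1,[0,0,-0.001],0]
    - [1,[0,0,-0.001],0]
    - [1,[0,0,-0.001],0]
    - [1,[0,0,-0.001],0]
    - [1,[0,0,-0.0005],0]
    - [1,[0,0,0],0]
    - [1,[0,0,0],0]
    - [1,[0,0,0],0]

```text
time: 4.58
tcp_pos: [0.4272, -0.0947, 0.073]
eef_rot: [[0.001, 0.986, 0.164], [-0.0, 0.164, -0.986], [-1.0, 0.001, 0.0]]
force: [1.4, -0.4, 8.1]
grip_width: 0.005
```

arm_command:
  increments:
    - [1,[0,0,-0.0007],0]
    - [1,[0,0,-0.0003],0]
    - [1,[0,0,0],0]
    - [1,[-0.005,-0.001,0.015],0]
    - [1,[-0.03,-0.005,0.02],0]
    - [1,[-0.02,-0.003,0.03],0]
    - [1,[0,0,0.035],0]
    - [1,[0,0,0.035],0]
    - [1,[0,0,0.035],0]
    - [1,[0,0,0.02],0]

```text
time: 5.42
tcp_pos: [0.372, -0.1037, 0.265]
eef_rot: [[0.003, 0.986, 0.164], [-0.001, 0.164, -0.986], [-1.0, 0.002, 0.002]]
force: [0.1, -0.4, -0.3]
grip_width: -0.002
```

arm_command:
  increments:
    - [1,[0,0,0],0]
    - [1,[0,0,0],0]
    - [1,[0,0,0],0]
    - [1,[0,0,0],0]
    - [1,[0,0,0],0]
    - [1,[0,0,0],0]
    - [1,[0,0,0],0]
    - [1,[0,0,0],0]
    - [1,[0,0,0],0]
    - [1,[0,0,0],0]

```text
time: 6.25
tcp_pos: [0.3718, -0.1035, 0.2617]
eef_rot: [[-0.0, 0.986, 0.164], [0.0, 0.164, -0.986], [-1.0, -0.0, -0.0]]
force: [-0.7, 0.4, 0.3]
grip_width: -0.003
```

Run:
```python
from h import *
s=telemetry.sense();print(s['time'],s['tcp_pos'])
cv2.imwrite('pics/c_wrist.png',cams.get_image('wrist'))
for t in ['reset_button_top','breaker_panel','cover_press','cover_hinge','good_breaker_1']:
    r=landmark_of(t,'wrist')
    print(t,[(world(q['point'],'wrist',s).round(4),round(q['confidence'],2)) for q in r[:3]])
```

```text
6.25 [ 0.37180802 -0.10353009  0.26170104]
reset_button_top [(array([ 0.4399, -0.0528,  0.0648]), 0.58)]
breaker_panel [(array([ 0.4478, -0.0928,  0.0494]), 0.87)]
cover_press [(array([0.3857, 0.2518, 0.0008]), 0.24)]
cover_hinge []
good_breaker_1 [(array([ 0.449 , -0.1324,  0.052 ]), 0.96), (array([ 0.4428, -0.091 ,  0.0562]), 0.81)]
```

View pics/c_wrist.png

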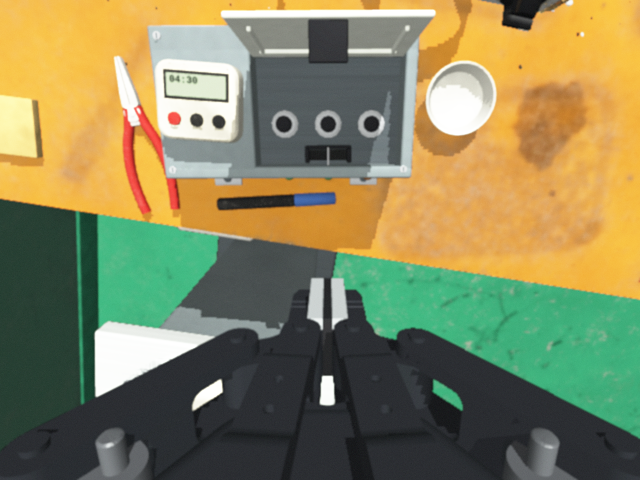

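The cover popped open. The breakers sit at pixels (284,123), (328,123) and (372,123). A zoom should show which one stands out.

Run:
```python
from h import *
s=telemetry.sense()
im=cv2.imread('pics/c_wrist.png')
cv2.imwrite('pics/c_zoom.png',cv2.resize(im[90:170,245:415],None,fx=4.7,fy=4.7,interpolation=cv2.INTER_CUBIC))
hsv=cv2.cvtColor(im[90:170,245:415],cv2.COLOR_BGR2HSV)
y,x=np.where(((hsv[...,0]<8)|(hsv[...,0]>172))&(hsv[...,1]>90));print(list(zip(x+245,y+90))[:20])
```

```text
[]
```

View pics/c_zoom.png

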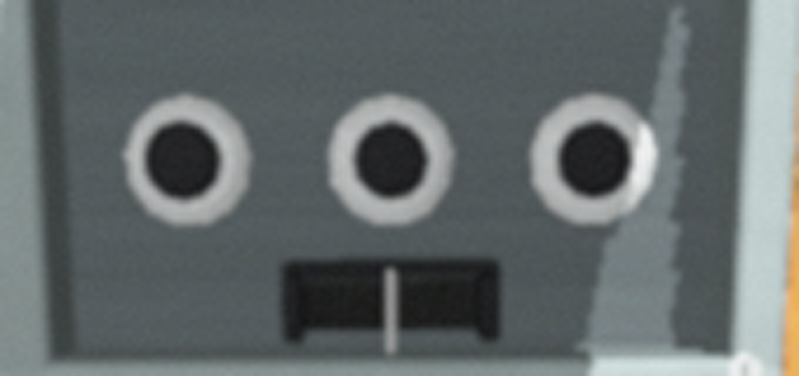

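arm_command:
  increments:
    - [1,[0.004,-0.025,-0.01],0]
    - [1,[0.004,-0.025,-0.01],0]
    - [1,[0.004,-0.025,-0.01],0]
    - [1,[0.004,-0.025,-0.01],0]
    - [1,[0.004,-0.025,-0.01],0]
    - [1,[0.004,-0.025,-0.01],0]
    - [1,[0,0,0],0]
    - [1,[0,0,0],0]
    - [1,[0,0,0],0]
    - [1,[0,0,0],0]

```text
time: 7.38
tcp_pos: [0.3957, -0.2528, 0.2021]
eef_rot: [[0.0, 0.986, 0.165], [0.0, 0.165, -0.986], [-1.0, 0.0, -0.0]]
force: [-0.4, 1.1, -0.2]
grip_width: -0.001
```

Run:
```python
from h import *
s=telemetry.sense();print(s['time'],s['tcp_pos'])
im=cams.get_image('wrist')
cv2.imwrite('pics/d_wrist.png',im)
for t in ['reset_button_top','breaker_panel','good_breaker_1','cover_hinge','cover_press']:
    r=landmark_of(t,'wrist')
    print(t,[(world(q['point'],'wrist',s).round(4),round(q['confidence'],2)) for q in r[:3]])
```

```text
7.3833 [ 0.39571114 -0.25276332  0.20207233]
reset_button_top [(array([ 0.4391, -0.053 ,  0.0662]), 0.8)]
breaker_panel [(array([ 0.4431, -0.095 ,  0.0488]), 0.74)]
good_breaker_1 [(array([ 0.4467, -0.0917,  0.0578]), 0.89), (array([ 0.4526, -0.131 ,  0.0513]), 0.56)]
cover_hinge [(array([ 0.5005, -0.085 ,  0.0782]), 0.97), (array([ 0.3554, -0.0461,  0.    ]), 0.6)]
cover_press []
```

View pics/d_wrist.png

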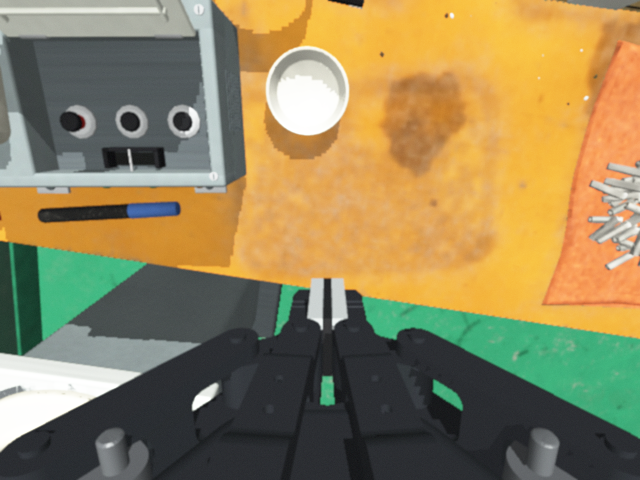

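The left breaker is the tripped one. Its red stem shows at (80,121) and its cap is at (69,121). Now to locate it.

Run:
```python
from h import *
E0=np.array([[0,.986,.164],[0,.164,-.986],[-1,0,0]])
a=dict(eef_rot=E0,tcp_pos=[.37181,-.10353,.26170]); b=dict(eef_rot=E0,tcp_pos=[.39571,-.25276,.20207])
print(wray(283.9,124,.0665,a),wray(69,121,.0665,b))
print('mid',wray(328,123.5,.0585,a),wray(130,121,.0585,b)); print('right',wray(371.5,123.5,.0585,a))
for p,z in [((256,56),.078),((406,56),.078),((409,165),.078),((256,165),.078)]: print(wray(*p,z,a))
im=cv2.imread('pics/d_wrist.png');cv2.imwrite('pics/d_zoom.png',cv2.resize(im[0:200,0:250],None,fx=3.2,fy=3,interpolation=cv2.INTER_CUBIC))
```

```text
[ 0.43924408 -0.0537491   0.0665    ] [ 0.43959888 -0.05364821  0.0665    ]
mid [ 0.44627483 -0.09262907  0.0585    ] [ 0.44645119 -0.09375546  0.0585    ]
right [ 0.45282538 -0.13194445  0.0585    ]
[ 0.48872047 -0.02533182  0.078     ]
[ 0.50903271 -0.1472169   0.078     ]
[ 0.42292594 -0.169713    0.078     ]
[ 0.40050782 -0.03514384  0.078     ]
```

View pics/d_zoom.png

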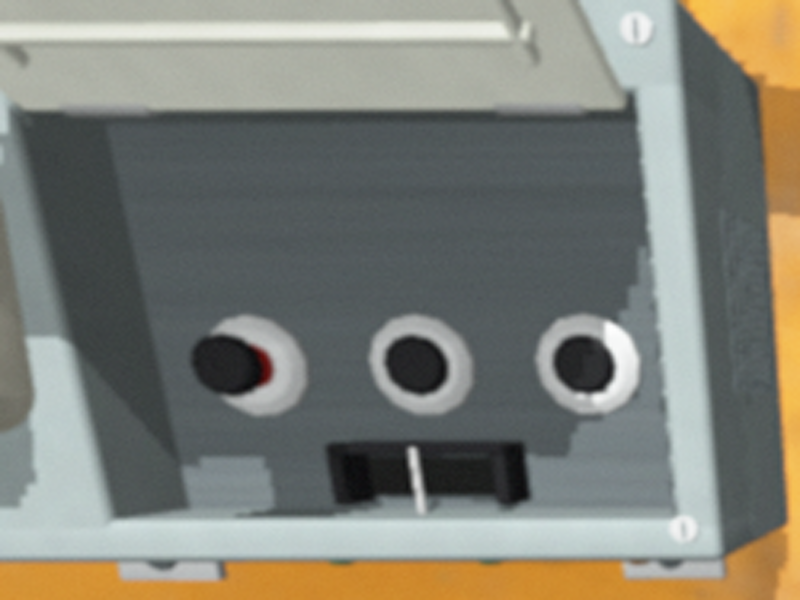

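Run:
```python
from h import *
s=telemetry.sense();print(s['time'],s['joints'].round(1),s['tcp_pos'])
```

```text
7.6833 [-39.9  18.  100.5   0.   61.5  40.6] [ 0.39589551 -0.2532263   0.20201468]
```

arm_command:
  increments:
    - [1,[0.0044,0.02,0.002],0.12]
    - [1,[0.0044,0.02,0.002],0.12]
    - [1,[0.0044,0.02,0.002],0.12]
    - [1,[0.0044,0.02,0.002],0.12]
    - [1,[0.0044,0.02,0.002],0.12]
    - [1,[0.0044,0.02,0],0.12]
    - [1,[0.0044,0.02,0],0.12]
    - [1,[0.0044,0.02,0],0.12]
    - [1,[0.0044,0.02,0],0.12]
    - [1,[0.0044,0.02,0],0.12]

```text
time: 8.52
tcp_pos: [0.4399, -0.0524, 0.2119]
eef_rot: [[0.0, 0.199, 0.98], [-0.0, 0.98, -0.199], [-1.0, -0.0, 0.0]]
force: [0.7, -0.7, -0.3]
grip_width: 0.001
```

arm_command:
  increments:
    - [1,[0,0,0],0.12]
    - [1,[0,0,0],0.12]
    - [1,[0,0,0],0.12]
    - [1,[0,0,0],0.01]
    - [1,[0,0,0],0]
    - [1,[0,0,0],0]
    - [1,[0,0,0],0]
    - [1,[0,0,0],0]
    - [1,[0,0,0],0]
    - [1,[0,0,0],0]

```text
time: 9.35
tcp_pos: [0.4398, -0.0536, 0.2118]
eef_rot: [[0.0, -0.162, 0.987], [-0.0, 0.987, 0.162], [-1.0, -0.0, 0.0]]
force: [0.2, -0.6, 0.1]
grip_width: -0.0
```

Run:
```python
from h import *
s=telemetry.sense();print(s['time'],s['tcp_pos'],s['joints'].round(1))
print(s['eef_rot'].round(3))
im=cams.get_image('wrist')
cv2.imwrite('pics/e_wrist.png',im)
for t in ['reset_button_top','timer']:
    r=landmark_of(t,'wrist')
    print(t,[(world(q['point'],'wrist',s).round(4),round(q['confidence'],2)) for q in r[:3]])
```

```text
9.35 [ 0.43982686 -0.05356427  0.21178   ] [-14.7  15.2 103.1  -0.   61.8 -24. ]
[[ 0.    -0.162  0.987]
 [-0.     0.987  0.162]
 [-1.    -0.     0.   ]]
reset_button_top [(array([ 0.4405, -0.053 ,  0.0671]), 0.7)]
timer [(array([0.4435, 0.0159, 0.076 ]), 0.93)]
```

View pics/e_wrist.png

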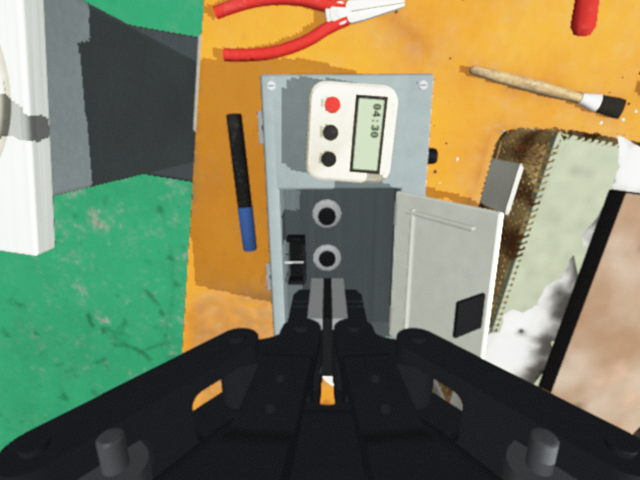

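arm_command:
  increments:
    - [1,[0,0,-0.01],-0.112]
    - [1,[0,0,-0.01],-0.112]
    - [1,[0,0,-0.01],-0.112]
    - [1,[0,0,-0.01],-0.112]
    - [1,[0,0,-0.02],-0.112]
    - [1,[0,0,-0.02],-0.112]
    - [1,[0,0,-0.02],-0.112]
    - [1,[0,0,-0.02],0]
    - [1,[0,0,-0.012],0]
    - [1,[0,0,0],0]

```text
time: 10.33
tcp_pos: [0.4387, -0.0533, 0.0779]
eef_rot: [[-0.003, 0.581, 0.814], [0.001, 0.814, -0.581], [-1.0, -0.001, -0.003]]
force: [-0.1, 0.1, -0.2]
grip_width: -0.001
```

Run:
```python
from h import *
s=telemetry.sense();print(s['time'],s['tcp_pos'],s['force'])
im=cams.get_image('wrist')
cv2.imwrite('pics/f_wrist.png',im)
```

```text
10.3333 [ 0.43873706 -0.05327481  0.07789381] [-0.1369733   0.10119382 -0.17436793]
```

View pics/f_wrist.png

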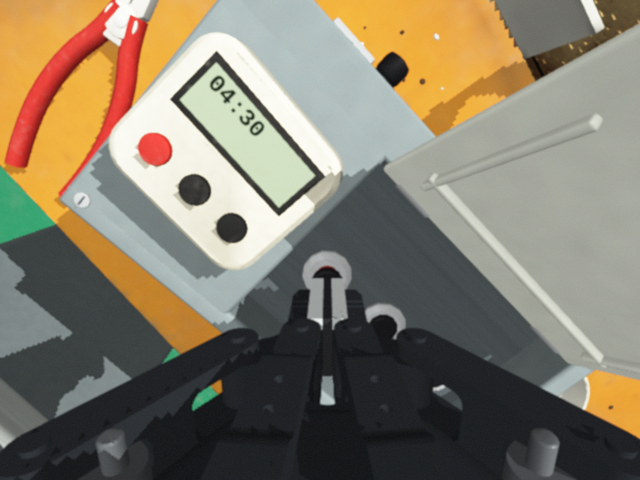

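arm_command:
  increments:
    - [1,[0,0,-0.006],0]
    - [1,[0,0,-0.004],0]
    - [1,[0,0,-0.002],0]
    - [1,[0,0,-0.002],0]
    - [1,[0,0,-0.002],0]
    - [1,[0,0,-0.002],0]
    - [1,[0,0,-0.0015],0]
    - [1,[0,0,-0.001],0]
    - [1,[0,0,0],0]
    - [1,[0,0,0],0]

```text
time: 11.22
tcp_pos: [0.4397, -0.0535, 0.0592]
eef_rot: [[-0.0, 0.581, 0.814], [0.0, 0.814, -0.581], [-1.0, -0.0, -0.0]]
force: [0.2, 0.3, -1.0]
grip_width: -0.002
```

arm_command:
  increments:
    - [1,[0,0,-0.0005],0]
    - [1,[0,0,-0.0005],0]
    - [1,[0,0,-0.0005],0]
    - [1,[0,0,0],0]
    - [1,[0,0,0],0]
    - [1,[0,0,0],0]
    - [1,[0,0,0],0]
    - [1,[0,0,0],0]
    - [1,[0,0,0],0]
    - [1,[0,0,0],0]

```text
time: 12.05
tcp_pos: [0.4398, -0.0535, 0.0583]
eef_rot: [[0.0, 0.581, 0.814], [-0.0, 0.814, -0.581], [-1.0, 0.0, 0.0]]
force: [-3.5, 0.5, 18.4]
grip_width: 0.005
```

The button is at its hard stop with 18 N. I'll back off straight up and check the hot plate's height before going behind the cover.

arm_command:
  increments:
    - [1,[0,0,0.01],0]
    - [1,[0,0,0.015],0]
    - [1,[0,0,0.02],0]
    - [1,[0,0,0.025],0]
    - [1,[0,0,0.03],0]
    - [1,[0,0,0.03],0]
    - [1,[0,0,0.025],0]
    - [1,[0,0,0],0]
    - [1,[0,0,0],0]
    - [1,[0,0,0],0]

```text
time: 12.88
tcp_pos: [0.4394, -0.0534, 0.2123]
eef_rot: [[-0.001, 0.581, 0.814], [0.0, 0.814, -0.581], [-1.0, -0.0, -0.001]]
force: [-0.3, -0.0, -0.1]
grip_width: 0.002
```

Run:
```python
from h import *
s=telemetry.sense();print(s['time'],s['tcp_pos'],s['force'])
im=cams.get_image('wrist')
cv2.imwrite('pics/g_wrist.png',im)
for t in ['reset_button_top','cover_hinge','good_breaker_1']:
    r=landmark_of(t,'wrist')
    print(t,[(world(q['point'],'wrist',s).round(4),round(q['confidence'],2)) for q in r[:3]])
im=cams.get_image('top');cv2.imwrite('pics/g_top.png',cv2.resize(im[100:300,220:460],None,fx=3,fy=3))
def P(n):
    m=cams.camera_model(n);K=np.array([[m['fx'],0,m['cx']],[0,m['fy'],m['cy']],[0,0,1]])
    return K@np.c_[m['R'],m['t']]
for a,b in [((303,137),(283,187)),((301,27),(230,150)),((427,132),(352,155))]:
    X=cv2.triangulatePoints(P('top'),P('scene'),np.array(a,float),np.array(b,float));print((X[:3]/X[3]).T)
```

```text
12.8833 [ 0.43939514 -0.05339965  0.21227158] [-0.34871742 -0.04821184 -0.081294  ]
reset_button_top [(array([ 0.356 , -0.0483,  0.0005]), 0.75), (array([ 0.4393, -0.0499,  0.0591]), 0.64)]
cover_hinge [(array([ 0.5016, -0.0852,  0.0791]), 0.95)]
good_breaker_1 [(array([ 0.4524, -0.1309,  0.0529]), 0.58), (array([ 0.4438, -0.0916,  0.056 ]), 0.55), (array([ 0.4452, -0.0924,  0.0495]), 0.54)]
[[ 0.60535762 -0.0056944   0.13654516]]
[[8.57908347e-01 5.18581202e-04 1.10611300e-01]]
[[ 0.62107578 -0.2333348   0.13809959]]
```

View pics/g_wrist.png

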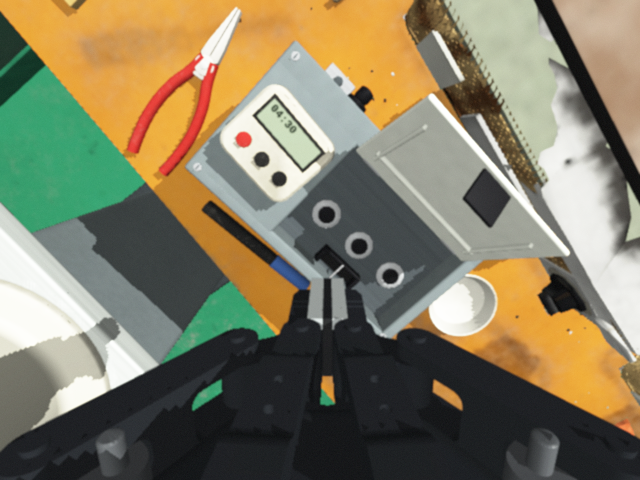

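View pics/g_top.png

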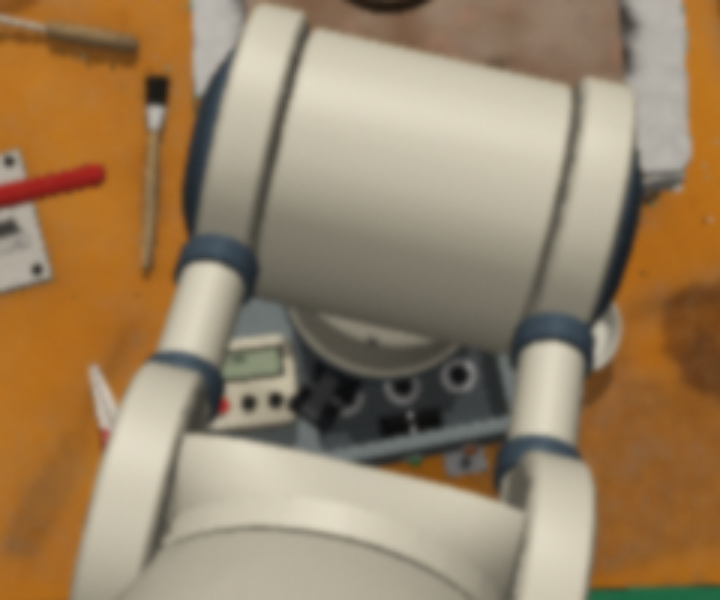

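The button is now in: all three look alike and the landmark height is 0.059. The hot plate's top is at about 0.137 from x = 0.605 on. I'll pass over the cover to behind its free edge.

arm_command:
  increments:
    - [1,[0.01,-0.0013,0.01],-0.112]
    - [1,[0.021,-0.0027,0],-0.112]
    - [1,[0.021,-0.0027,0],-0.112]
    - [1,[0.021,-0.0027,0],-0.112]
    - [1,[0.021,-0.0027,0],-0.112]
    - [1,[0.021,-0.0027,0],-0.112]
    - [1,[0.021,-0.0027,0],-0.112]
    - [1,[0,0,0],0]
    - [1,[0,0,0],0]
    - [1,[0,0,0],0]

```text
time: 13.97
tcp_pos: [0.5749, -0.0708, 0.2221]
eef_rot: [[-0.002, 0.986, 0.168], [0.0, 0.168, -0.986], [-1.0, -0.002, -0.001]]
force: [-0.3, -0.3, -0.4]
grip_width: -0.001
```

Run:
```python
from h import *
s=telemetry.sense();print(s['time'],s['tcp_pos'],s['force'],s['eef_rot'].round(3))
im=cams.get_image('wrist');cv2.imwrite('pics/h_wrist.png',im)
im=cams.get_image('scene');cv2.imwrite('pics/h_scene.png',im)
```

```text
13.9667 [ 0.57492758 -0.07083757  0.22208528] [-0.27896902 -0.30633377 -0.44792469] [[-0.002  0.986  0.168]
 [ 0.     0.168 -0.986]
 [-1.    -0.002 -0.001]]
```

View pics/h_wrist.png

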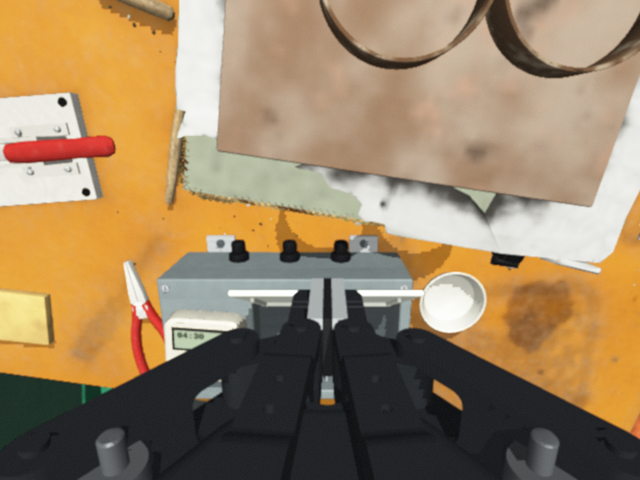

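View pics/h_scene.png

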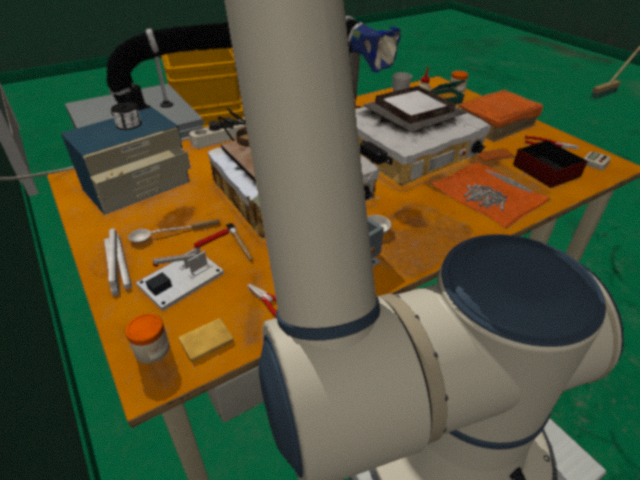

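The wrist view shows the cover's free edge as a white line at rows 289-298. I'll work out where that is.

Run:
```python
from h import *
s=telemetry.sense()
for p in [(229,289),(229,298),(424,290),(424,299)]: print(p,wray(*p,.154,s).round(4))
h=np.array([.5005,-.085]);b=np.array([.986,.165])
for p in [(229,289),(229,298),(424,290),(424,299)]: print((wray(*p,.154,s)[:2]-h)@b)
print('tcp',(s['tcp_pos'][:2]-h)@b)
# tile/tray front edge
for p in [(218,150),(590,205),(358,215),(560,262)]: print(wray(*p,.137,s).round(4))
```

```text
(229, 289) [ 0.5372 -0.0144  0.154 ]
(229, 298) [ 0.5309 -0.015   0.154 ]
(424, 290) [ 0.5574 -0.137   0.154 ]
(424, 299) [ 0.5513 -0.1386  0.154 ]
0.047855707842098735
0.041563249250275
0.0475201332732529
0.04122050596885035
tcp 0.07564512563989324
[0.6207 0.0046 0.137 ]
[ 0.6263 -0.2341  0.137 ]
[ 0.5948 -0.0883  0.137 ]
[ 0.5858 -0.2285  0.137 ]
```

arm_command:
  increments:
    - [1,[0,0,-0.02],0]
    - [1,[0,0,-0.02],0]
    - [1,[0,0,-0.02],0]
    - [1,[0,0,-0.018],0]
    - [1,[0,0,0],0]
    - [1,[0,0,0],0]
    - [1,[-0.006,-0.001,0],0]
    - [1,[-0.006,-0.001,0],0]
    - [1,[0,0,0],0]
    - [1,[0,0,0],0]

```text
time: 14.9
tcp_pos: [0.5637, -0.0732, 0.1457]
eef_rot: [[0.001, 0.986, 0.166], [-0.0, 0.166, -0.986], [-1.0, 0.001, 0.0]]
force: [-0.3, -0.3, 0.5]
grip_width: 0.002
```

arm_command:
  increments:
    - [1,[-0.0099,-0.0017,0.001],0]
    - [1,[-0.0099,-0.0017,0.001],0]
    - [1,[-0.0099,-0.0017,0.002],0]
    - [1,[-0.0099,-0.0017,0.002],0]
    - [1,[-0.0099,-0.0017,0],0]
    - [1,[-0.0099,-0.0017,-0.001],0]
    - [1,[-0.0099,-0.0017,-0.001],0]
    - [1,[-0.009,-0.0015,-0.0033],0]
    - [1,[-0.009,-0.0015,-0.0033],0]
    - [1,[0,0,0],0]

```text
time: 15.73
tcp_pos: [0.474, -0.0879, 0.1413]
eef_rot: [[-0.003, 0.986, 0.166], [0.001, 0.166, -0.986], [-1.0, -0.003, -0.001]]
force: [-0.1, 1.4, -0.2]
grip_width: -0.001
```

Run:
```python
from h import *
s=telemetry.sense();print(s['time'],s['tcp_pos'],s['force'],(s['tcp_pos'][:2]-[.5005,-.085])@[.986,.165])
im=cams.get_image('wrist');cv2.imwrite('pics/i_wrist.png',im)
```

```text
15.7333 [ 0.47395926 -0.08785701  0.14127905] [-0.05831738  1.42228279 -0.20481507] -0.02664057670715483
```

View pics/i_wrist.png

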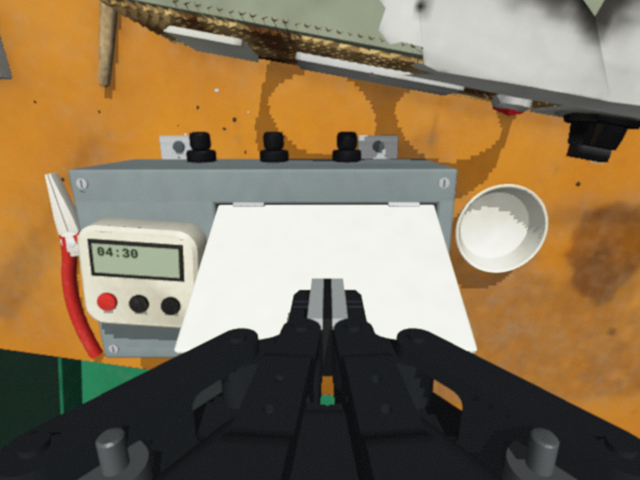

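arm_command:
  increments:
    - [1,[-0.0079,-0.0013,-0.005],0]
    - [1,[-0.0079,-0.0013,-0.005],0]
    - [1,[-0.0064,-0.0011,-0.0078],0]
    - [1,[-0.0064,-0.0011,-0.0078],0]
    - [1,[-0.005,-0.0008,-0.009],0]
    - [1,[-0.005,-0.0008,-0.009],0]
    - [1,[-0.0034,-0.0006,-0.0065],0]
    - [1,[-0.0034,-0.0006,-0.0065],0]
    - [1,[-0.0035,-0.0005,-0.005],0]
    - [1,[0,0,0],0]

```text
time: 16.62
tcp_pos: [0.4263, -0.0959, 0.0797]
eef_rot: [[-0.002, 0.986, 0.166], [0.001, 0.166, -0.986], [-1.0, -0.002, -0.001]]
force: [-1.0, -0.9, 1.8]
grip_width: -0.002
```

arm_command:
  increments:
    - [1,[0,0,-0.001],0]
    - [1,[0,0,-0.001],0]
    - [1,[0,0,-0.001],0]
    - [1,[0,0,-0.001],0]
    - [1,[0,0,-0.001],0]
    - [1,[0,0,-0.001],0]
    - [1,[0,0,-0.001],0]
    - [1,[0,0,-0.0005],0]
    - [1,[0,0,0],0]
    - [1,[0,0,0],0]

```text
time: 17.45
tcp_pos: [0.4276, -0.096, 0.0731]
eef_rot: [[0.0, 0.986, 0.166], [0.0, 0.166, -0.986], [-1.0, 0.0, -0.0]]
force: [-2.2, 1.4, 3.7]
grip_width: -0.002
```

arm_command:
  increments:
    - [1,[0,0,-0.0005],0]
    - [1,[0,0,-0.0005],0]
    - [1,[0,0,-0.0005],0]
    - [1,[0,0,0],0]
    - [1,[0,0,0],0]
    - [1,[0,0,0],0]
    - [1,[0,0,0],0]
    - [1,[0,0,0],0]
    - [1,[0,0,0],0]
    - [1,[0,0,0],0]

```text
time: 18.28
tcp_pos: [0.4277, -0.096, 0.0725]
eef_rot: [[0.001, 0.986, 0.166], [-0.0, 0.166, -0.986], [-1.0, 0.001, 0.0]]
force: [-8.6, 2.7, 35.5]
grip_width: 0.002
```

Firmly on the stop with 35 N. Releasing slowly, straight up.

arm_command:
  increments:
    - [1,[0,0,0.002],0]
    - [1,[0,0,0.003],0]
    - [1,[0,0,0.005],0]
    - [1,[0,0,0.01],0]
    - [1,[0,0,0.02],0]
    - [1,[0,0,0.03],0]
    - [1,[-0.01,0,0.035],0]
    - [1,[-0.01,0,0.035],0]
    - [1,[-0.01,0,0.035],0]
    - [1,[0,0,0.02],0]

```text
time: 19.12
tcp_pos: [0.3968, -0.096, 0.2701]
eef_rot: [[0.003, 0.986, 0.166], [-0.001, 0.166, -0.986], [-1.0, 0.003, 0.002]]
force: [0.5, -1.0, -0.9]
grip_width: 0.003
```

arm_command:
  increments:
    - [1,[0,0,0],0]
    - [1,[0,0,0],0]
    - [1,[0,0,0],0]
    - [1,[0,0,0],0]
    - [1,[0,0,0],0]
    - [1,[0,0,0],0]
    - [1,[0,0,0],0]
    - [1,[0,0,0],0]
    - [1,[0,0,0],0]
    - [1,[0,0,0],0]

```text
time: 19.95
tcp_pos: [0.3976, -0.096, 0.2665]
eef_rot: [[-0.0, 0.986, 0.166], [0.0, 0.166, -0.986], [-1.0, -0.0, -0.0]]
force: [0.7, 0.2, 0.9]
grip_width: 0.005
```

Run:
```python
from h import *
s=telemetry.sense();print(s['time'],s['tcp_pos'],s['force'])
im=cams.get_image('wrist');cv2.imwrite('pics/j_wrist.png',im)
for t in ['cover_press','timer','marker','pliers','ceramic_dish']:
    r=landmark_of(t,'wrist')
    print(t,[(world(q['point'],'wrist',s).round(4),round(q['confidence'],2)) for q in r[:1]])
```

```text
19.95 [ 0.39760771 -0.09601253  0.26650639] [0.71420225 0.22979991 0.92615929]
cover_press [(array([ 0.4261, -0.0966,  0.0772]), 0.85)]
timer [(array([0.446 , 0.0129, 0.0769]), 0.57)]
marker [(array([ 3.591e-01, -4.710e-02,  1.000e-04]), 0.73)]
pliers [(array([ 0.3952,  0.0986, -0.0019]), 0.95)]
ceramic_dish [(array([ 4.897e-01, -2.158e-01, -3.000e-04]), 0.87)]
```

View pics/j_wrist.png

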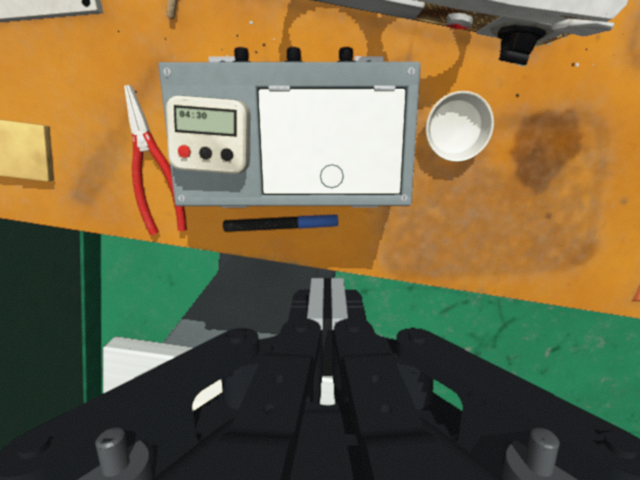

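The cover is flush and holding, with the ring at (331,176) in the picture and a measured height of 0.077. Nothing around it has moved.

```bash
python3 -c "
from workcell import job
print(job.close_job())"
```

```text
the job is handed in; nothing more can be done
None
```

The job is handed in at about 20 s of the 54 s allowed; the hand-in gives no verdict.

- **Opening the cover:** I pressed the ring mark to the stop. The cover popped fully open, as the wrist pictures showed.
- **Tripped breaker:** It was the left one, with its red stem visible from the side. I pressed it to its hard stop: the fingertips reached z = 0.058 m with 18 N. Afterwards all three buttons looked alike. I did not press the other two.
- **Closing the cover:** I swung it down from behind and pressed it to the stop with about 35 N on the fingertips, then released it. In the last picture, 1.5 s later, it lies flush, with the ring at z ≈ 0.077 m.
- **Things standing around:** The timer and marker were measured within about 5 mm of their first positions. The pliers and dish show no visible shift. I did not measure the bronze block or jar at the end, but the arm never came near them.
- **Checks that disagreed:** Some network reports on points were wrong or low in confidence. For example, one put the reset button at the marker. I set these aside and used positions worked out from the pictures.

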